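# Clear a jammed tissue cassette from the printer track with a hook pick

## Task

A tissue cassette is jammed in the feed track of the cassette printer, under the cover and the hold-down bridge. Take the hook pick from its stand, reach through the narrow slot in the track's cover, feel for the back of the cassette and draw it gently out onto the landing plate with the hook - cassette, printer and hook must not be forced. Hang the pick back in its stand, lay the cassette flat in the steel reject tray, and leave everything else where it is.

Things in the scene. Friction and masses are not known exactly. Their poses are not given: they have to be found in the camera images.
- cassette: The jammed cassette, alone in the printer's track: closed white flat box 40 x 28 x 6 mm (x, y, z), 12 to 21 g, top smooth. Origin: centre of its underside. Front end (-x, to the mouth) slopes at 45 degrees, so the flat top runs from x = -14 to +20 mm; the back (+x) is square and upright. Sprung plungers hold it: drawing takes 4 to 6 N for the first 30 mm, then little. Over 12 N breaks it.
- printer: Cassette printer, fixed; place and yaw vary. Origin at bench level under the track; x runs along the track from mouth to closed end, y across, z up. Deck (landing plate and track floor, one level) at z = 30 mm. Landing plate: x = -125 to -30, y = -65 to 65, no sides. White cabinet at y = 110 to 305, 145 high, magazine on it to 305 high. The hook must never press any part of it with over 12 N.
- mouth (a point): Centre of the track's open mouth, at deck level (printer x = -30 mm); axes as the printer's. The track runs 69 mm from here to the back stop; inside 31 mm wide, 8.5 mm high, rails out to y = +-28 mm. Its cover is two lips 3 mm thick, top 11.5 mm above the deck, leaving a 10 mm wide slot (y = -5 to 5) all along.
- stop (a point): Foot of the back stop's face, on the track's centre line at deck level (printer x = 39 mm); axes as the printer's. The face is square to the track and 16 mm high, higher than the cassette (6 mm). At the start the cassette's back stands 5.6 to 6.6 mm in front of it.
- bridge (a point): Centre of the underside of the hold-down bridge, on the centre line 26 mm above the deck (printer x = 31 mm). The beam runs across the track, 18 mm along it (x = 22 to 40), its top 38 mm above the deck (screw heads 41), and bars the slot from above there. In front of it, at printer x = 3, y = +-10.5 mm, two brass plunger barrels, 9 mm thick, stand on the cover either side of the slot, tops 24 mm above the deck.
- pick: Hook pick, 80 g, hanging upright. Origin: centre of its collar's underside; z up the handle. Steel collar 26 x 26 x 4 mm. Black handle 16 x 16 mm, flat sides, z = 4 to 64. Wire 4 mm thick: from the collar down to z = -45 (axis), level along +x to x = 48, then down as a square-cut toe to its end at z = -56, 9 mm below the level wire. These are the figures of a straight pick: see its handle's entry.
- handle (a point): Middle of the pick's handle, 34 mm above the pick's origin; axes as the pick's. The wire has been bent in use: all of it is turned about the pick's y axis at the collar by an unknown angle up to 0.12 rad either way, so the toe lies up to 7 mm forward or back and up to 6 mm high or low of its figures. It is stiff and keeps that bend.
- hook_stand: Fixed steel stand of the pick. Origin at bench level under the seat; z up. Two level prongs 4 mm thick, top at z = 80 mm, each 18 mm wide, leave a 9 mm slot along x from a column (x = -37 to -25) to the open ends at x = 70. The collar rests on the prongs, the wire hangs through the slot, toe to +x; the whole pick lifts straight up through the slot and goes straight back down.
- seat (a point): Seat on the stand: midway between the prongs, at their top, 80 mm above the bench. The pick's origin belongs here when it hangs (it starts up to 6 mm from it towards +x).
- tray: Fixed open steel reject tray, 160 x 130 x 22 mm (x, y, z), walls and floor 3 mm thick. Origin: centre of its underside. Another cassette lies on its floor in the +x half; the -x half is empty.
- tray_cassette: Another closed white cassette, 40 x 28 x 6 mm, lying in the +x half of the tray. Origin: centre of its underside. A bystander, to be left where it is.
- spare_low: White cassette, 40 x 28 x 6 mm, the lower of two stacked on the bench. Origin: centre of its underside. A bystander, to be left where it is.
- spare_top: White cassette, 40 x 28 x 6 mm, the upper of two stacked on the bench. Origin: centre of its underside. A bystander, to be left where it is.
- tube_rack: White tube rack 200 x 75 mm with orange-capped tubes, 103 mm high over all. Origin: centre of its underside. A bystander, to be left where it is.
- slide_box: Closed grey slide box 98 x 82 x 36 mm. Origin: centre of its underside. A bystander, to be left where it is.
- petri_dish: Round glass dish, 95 mm across, 16 mm high. Origin: centre of its underside. A bystander, to be left where it is.
- wash_bottle: White bottle, 64 mm thick, 150 mm high. Origin: centre of its underside. A bystander, to be left where it is.
- marker: Marker pen lying on the bench, 135 x 12 mm, 12 mm high. Origin: centre of its underside. A bystander, to be left where it is.
Things that resemble listed ones, but are neither listed nor needed, are in the scene too. Leave any orange look-alike of the pick alone. Leave any blue look-alike of the hook_stand alone.

How it is judged:
By the outcome, as a careful person would: the job done as asked, in the order asked, and still so for the second after the job is handed in, with the robot touching nothing.
It also fails if it takes over 72 s, if anything falls off the work surface, if the arm or the gripper's body presses on something with over 40 N, if the wrist force passes 120 N, or if a joint passes its speed limit or range.

## Robot

A 6-joint arm with a two-finger parallel gripper is mounted at the origin on the work surface. World frame = base frame: x ahead of the robot, y to its left, z up, the work surface at z = 0. Lengths are in m, angles in degrees, forces in N, time in s.
With the tool pointing down it reaches from about 0.35 to 0.875 m from the base axis. Payload 4.2 kg.
Tool frame: the origin (TCP) lies midway between the tips of the shut fingers; the grasp point (between the pads) lies 19 mm behind it; y points along the fingers, z is the direction in which the jaws open and shut, and the axes are right-handed (so a half turn about y gives the same grasp; the last joint's range is limited). The gripper opens to 87 mm and grips with 3 to 60 N. Pads are 19 mm wide; open, the fingers measure 117 mm over their backs; the gripper's body (75 mm by 190 mm) begins 51 mm behind the grasp point.
Start: joints at [85.061, 22.042, 0.453, 0, -68.411, -14.817], TCP at [0.211, 0.588, 0.223] pointing down, gripper open.
Joint ranges: [-179.83, 179.83], [-69.29, 118.12], [-61.27, 80.66], [-181.25, 117.63], [-171.15, -9.14], [-177.46, 177.46]. Speed limits (degrees/s): [159.86, 159.86, 180, 180, 180, 180].

## Interface

Orientations are given as [roll, pitch, yaw] about the fixed x, y, z axes, in that order (R = Rz(yaw) Ry(pitch) Rx(roll)).
In Python, from workcell import env gives the robot as it stands. The module is installed in compiled form; this text tells all that it offers. Calls block until the motion is done:
- env.goto(position, orientation): joint-space move of the TCP to a pose.
- env.move_straight(position, rotation=None, rate=0.15, force_limit=None): straight line of the TCP; rotation=None keeps the orientation; rate is the mean speed in m/s. With force_limit (N) it stops when the force on the tool has changed by that much, and returns True; else False.
- env.set_joints(angles): joint-space move.
- env.gripper_to(opening, grasp_force=None): opening from 0.0 (shut) to 1.0 (fully open); grasp_force is the grip in N (None keeps the last); returns when the fingers have stopped.
- env.dwell(seconds).
- env.inverse_kinematics(position, orientation): joint angles nearest the present ones, or None.
- env.read_state(): the state.
- env.grab_frame(name): name is "scene" or "top" or "wrist"; returns a dict with "image" (400x640x3 uint8, blue, green, red), "fx", "fy", "cx", "cy" (pixels), "D" ([k1, k2, p1, p2, k3] as OpenCV has them; the pictures are not rectified), "position" and "orientation" of the camera in the world. Camera axes: x right, y up, looking along -z (the intrinsics and any distortion apply to the point x, -y, -z); pixel columns grow to the right and rows downward; lengths in m; the calibration is good to about 2 mm. A picture is of the moment at which its call begins. There is no depth.
A pose or a line that the arm cannot do raises env.Unreachable and nothing moves.
- env.close_job(): hands the job in, once; it reports no verdict.
Trained networks look in a picture, given as the dict that the camera call returned (one of the last four; its "shot" number tells which), for a name from the list of things; names that differ only in an ending like _2 or _b are one class to them, and where a whole thing is asked for, a point or a joint stands for the part that bears it (a point fixed in the world has none). Each returns a list of dicts, best first, with "score" (0 to 1); they miss things now and then, are a little off and sometimes report something else, mostly with a low value. They report only what shows in the picture. A call takes as long as a camera call. They do not tell look-alikes from the thing itself.
- env.search_frame(picture, thing): "xyz" ([x, y, z] in m, in world coordinates, good to about 4 mm: the middle of the surface that is visible of it).
- env.trace(picture, thing): "mask" (400x640 bool, what is visible of it).
The state is a dict: "clock": time; "joint_positions": joint angles; "qvel": joint speeds; "joint_torque": joint torques, N m; "position": TCP position; "tool_rot": TCP orientation; "force": force on the tool from outside, world axes, zero at the start; "wrist_torque": the same for the moment, N m; "opening": opening from 0.0 (shut) to 1.0 (fully open).
Only numpy, scipy, OpenCV 4.12 (cv2) and the standard library are available. Lean on these libraries where they do the work, as an engineer would, in place of code of your own. Each camera call takes 0.05 s, during which the arm holds its last target. There are 200 camera calls.

## Working session

There is one attempt and no reset: what is moved stays moved. The work goes in short steps, each a Python script; the robot and the scene stay as the last script left them, time stands still between calls to the robot, and variables do not carry over. Pictures are saved under pics/ and viewed, about 8 in all and at most 12, crops included, and the job is handed in when it is done.

```bash
mkdir -p pics; ls; cat > h.py <<'E'
import numpy as np, cv2
from scipy.spatial.transform import Rotation as R
from workcell import env
def cam(f):
    K=np.array([[f["fx"],0,f["cx"]],[0,f["fy"],f["cy"]],[0,0,1.]])
    return K,np.array(f["D"],float),np.array(f["position"],float),R.from_euler('xyz',f["orientation"],degrees=True).as_matrix()
def proj(f,P):
    K,D,p,Rw=cam(f); q=(np.atleast_2d(P)-p)@Rw; q=q*[1,-1,-1]
    return cv2.projectPoints(q,np.zeros(3),np.zeros(3),K,D)[0].reshape(-1,2)
def onplane(f,uv,z):
    K,D,p,Rw=cam(f); u=cv2.undistortPoints(np.array(uv,float).reshape(-1,1,2),K,D).reshape(-1,2)
    d=np.c_[u[:,0],-u[:,1],-np.ones(len(u))]@Rw.T
    return p+d*((z-p[2])/d[:,2])[:,None]
E
python3 - <<'E'
from h import *
s=env.read_state();print({k:np.round(v,3) for k,v in s.items()})
a=[]
for n in("scene","top"):
    f=env.grab_frame(n);cv2.imwrite(f"pics/{n}0.png",f["image"]);print(n,np.round(f["position"],3),np.round(f["orientation"],1),f["fx"])
    for t in["cassette","printer","mouth","stop","bridge","pick","handle","hook_stand","seat","tray","tray_cassette"]:
        print(t,[(np.round(d["xyz"],3).tolist(),round(d["score"],2)) for d in env.search_frame(f,t)][:4])
E
```

```text
pics
{'clock': np.float64(0.0), 'joint_positions': array([ 8.5062e+01,  2.2094e+01,  3.8000e-01, -2.8000e-02, -6.8413e+01,
       -1.4815e+01]), 'qvel': array([-0.035,  0.   ,  0.071,  0.071, -0.019, -0.061]), 'joint_torque': array([ 0.0000e+00, -3.9066e+01,  1.8739e+01,  4.2200e+00,  1.1000e-02,
       -0.0000e+00]), 'position': array([0.211, 0.588, 0.221]), 'tool_rot': array([-8.98710e+01,  7.00000e-03,  1.60237e+02]), 'force': array([-0.323, -0.411,  0.107]), 'wrist_torque': array([0.025, 0.012, 0.017]), 'opening': np.float64(1.001)}
scene [ 0.99  -0.394  0.927] [31.5  0.8 60.3] 403.8927128737962
cassette [([0.581, -0.526, 0.099], 0.4)]
printer [([0.635, 0.191, 0.109], 0.73)]
mouth [([0.637, 0.194, 0.108], 0.73)]
stop [([0.635, 0.192, 0.105], 0.79)]
bridge [([0.638, 0.193, 0.108], 0.59)]
pick [([0.606, -0.147, 0.11], 0.73), ([0.256, -0.434, 0.017], 0.61)]
handle [([0.606, -0.152, 0.112], 0.63), ([0.254, -0.436, 0.019], 0.47)]
hook_stand [([0.628, -0.159, 0.009], 0.78), ([0.426, -0.568, 0.008], 0.59)]
seat [([0.42, -0.566, 0.005], 0.74), ([0.627, -0.159, 0.007], 0.61)]
tray [([0.459, -0.33, 0.003], 0.69)]
tray_cassette [([0.513, -0.342, 0.008], 0.67)]
top [ 0.33  -0.17   1.089] [ 12.   -0.  -81.4] 400.58112333454096
cassette []
printer [([0.582, 0.196, 0.143], 0.87)]
mouth [([0.582, 0.194, 0.143], 0.66)]
stop [([0.582, 0.192, 0.141], 0.68)]
bridge [([0.578, 0.196, 0.139], 0.73)]
pick [([0.254, -0.439, 0.023], 0.76), ([0.591, -0.145, 0.104], 0.53)]
handle [([0.25, -0.444, 0.016], 0.69), ([0.596, -0.149, 0.104], 0.6)]
hook_stand [([0.604, -0.152, 0.042], 0.93), ([0.41, -0.555, 0.007], 0.92)]
seat [([0.416, -0.556, 0.008], 0.96), ([0.606, -0.15, 0.035], 0.87)]
tray [([0.459, -0.33, 0.005], 0.96)]
tray_cassette [([0.361, 0.03, 0.012], 0.67), ([0.508, -0.34, 0.01], 0.51), ([0.77, -0.096, 0.014], 0.16)]
```

View pics/scene0.png

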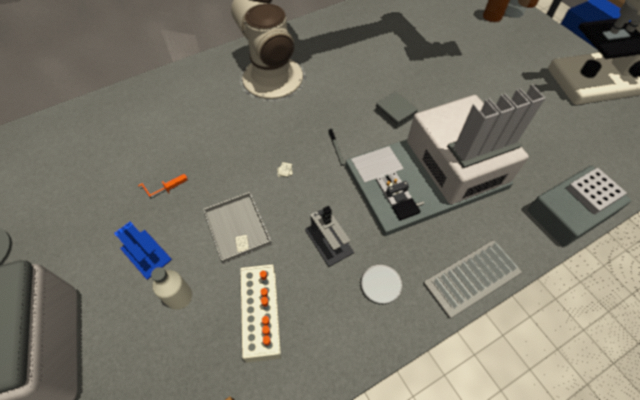

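View pics/top0.png

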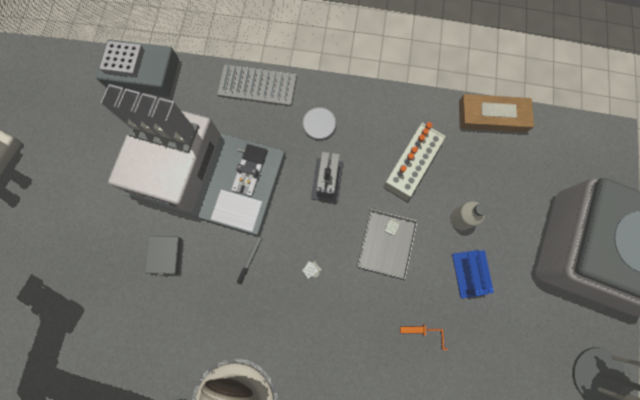

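The overview shows the printer top-left, with the landing plate at about (240,210) in the top view. The grey stand is at (328,175), the tray at (388,245), and the blue and orange look-alikes are at right. Next are the wrist views over the printer and the stand.

```bash
python3 - <<'E'
from h import *
f=env.grab_frame("top")
# rough: landing plate corners z=.03, stand ends, tray corners
px=[(220,188),(262,198),(250,233),(209,221)];print(np.round(onplane(f,px,.03),3).tolist())
print("stand",np.round(onplane(f,[(326,195),(330,155)],.08),3).tolist())
print("tray",np.round(onplane(f,[(372,211),(416,218),(405,277),(360,267)],.022),3).tolist())
w=env.grab_frame("wrist");s=env.read_state()
T=R.from_euler('xyz',s["tool_rot"],degrees=True).as_matrix()
K,D,p,Rw=cam(w);print("camoff tool",T.T@(p-s["position"]),"\n",np.round(T.T@Rw,3),w["fx"])
for P,O in [([.4,.1,.45],[-90,0,90]),([.5,.1,.45],[-90,0,100]),([.5,-.15,.35],[-90,0,90]),([.5,-.15,.35],[-90,0,-90]),([.5,-.15,.35],[-90,0,0])]:
    q=env.inverse_kinematics(P,O);print(P,O,None if q is None else np.round(q,1))
E
```

```text
[[0.541, 0.136, 0.03], [0.531, 0.018, 0.03], [0.432, 0.032, 0.03], [0.447, 0.147, 0.03]]
stand [[0.554, -0.153, 0.08], [0.662, -0.148, 0.08]]
tray [[0.541, -0.282, 0.022], [0.54, -0.402, 0.022], [0.38, -0.39, 0.022], [0.388, -0.269, 0.022]]
camoff tool [-0.08011922 -0.16161701  0.00046314] 
 [[ 0.001 -0.956 -0.293]
 [-0.     0.293 -0.956]
 [ 1.     0.001  0.   ]] 360.61312346008026
[0.4, 0.1, 0.45] [-90, 0, 90] [ 36.8  -4.1   0.3   0.  -94.4 -36.8]
[0.5, 0.1, 0.45] [-90, 0, 100] [ 29.6   6.5  11.2   0.  -94.7 -19.6]
[0.5, -0.15, 0.35] [-90, 0, 90] [  1.1   8.1  -0.5   0.  -81.4  -1.1]
[0.5, -0.15, 0.35] [-90, 0, -90] None
[0.5, -0.15, 0.35] [-90, 0, 0] [  1.1   8.1  -0.5  -0.  -81.4 -91.1]
```

```bash
python3 - <<'E'
from h import *
p=env.read_state()["position"]
env.move_straight([p[0],p[1],.46],rate=.3)
env.goto([.51,.075,.36],[-90,0,-8])
def look(n,things):
    f=env.grab_frame("wrist");cv2.imwrite(f"pics/{n}.png",f["image"]);np.save(f"{n}.npy",f,allow_pickle=True)
    for t in things: print(t,[(np.round(d["xyz"],4).tolist(),round(d["score"],2)) for d in env.search_frame(f,t)][:3])
look("w_printer",["mouth","stop","bridge","cassette","printer"])
env.goto([.56,-.15,.32],[-90,0,0])
look("w_stand",["pick","handle","seat","hook_stand"])
print(env.read_state()["clock"])
E
```

```text
mouth [([0.5462, 0.2003, 0.137], 0.56)]
stop [([0.5511, 0.1974, 0.1406], 0.95), ([0.6068, -0.3433, 0.0207], 0.28)]
bridge [([0.5962, -0.1373, 0.0216], 0.75), ([0.5467, 0.1994, 0.1414], 0.68), ([0.5931, -0.1395, 0.1082], 0.38)]
cassette [([0.5787, 0.0718, 0.0391], 0.59)]
printer [([0.5499, 0.1978, 0.1374], 0.82)]
pick [([0.5925, -0.1494, 0.1141], 0.89)]
handle [([0.5111, -0.3395, 0.0061], 0.72), ([0.5961, -0.1461, 0.1065], 0.66), ([0.3992, 0.0153, 0.0083], 0.34)]
seat [([0.6028, -0.1436, 0.0807], 0.83), ([0.4451, -0.5331, 0.0044], 0.62), ([0.645, -0.3538, 0.0459], 0.34)]
hook_stand [([0.5948, -0.1484, 0.0858], 0.92), ([0.4413, -0.5343, 0.007], 0.62), ([0.5935, -0.1465, 0.1083], 0.35)]
5.8833
```

View pics/w_printer.png

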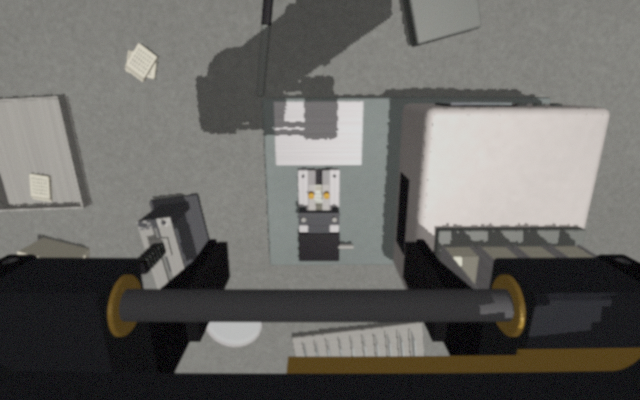

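View pics/w_stand.png

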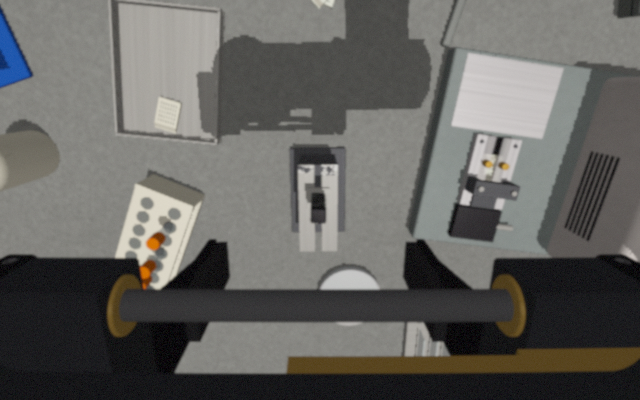

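Both wrist views show the parts clearly: the track at about (319,190) in the printer view, and the stand prongs running from v≈165 to 250 in the stand view. I'll use one enlarged composite to read precise pixels.

```bash
python3 - <<'E'
import numpy as np,cv2
a=cv2.imread("pics/w_stand.png")[140:260,270:370];b=cv2.imread("pics/w_printer.png")[95:240,268:368]
def up(x):
    h,w=x.shape[:2];y=cv2.resize(x,None,fx=4,fy=4,interpolation=cv2.INTER_CUBIC)
    return cv2.copyMakeBorder(y,0,600-y.shape[0],0,0,cv2.BORDER_CONSTANT)
cv2.imwrite("pics/c.png",np.hstack([up(a),up(b)]))
E
```

```text
(no output)
```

View pics/c.png

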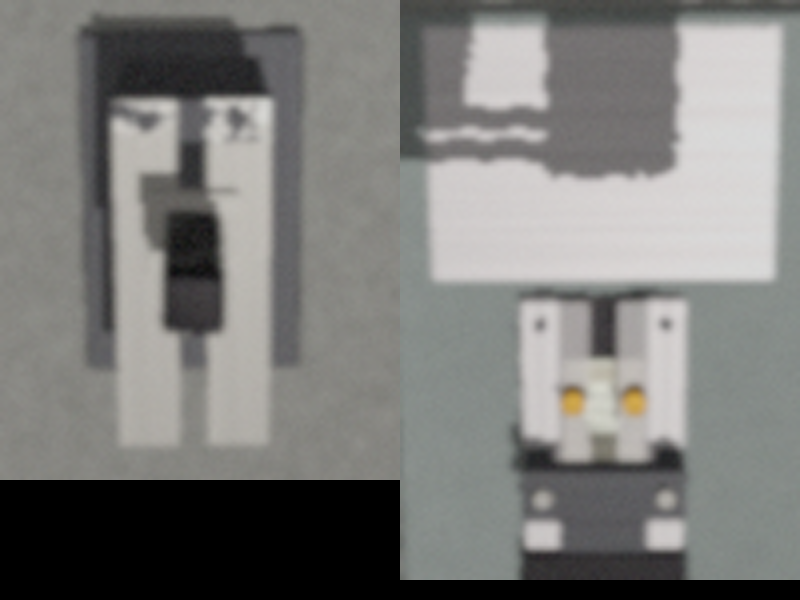

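```bash
cat > fit.py <<'E'
from h import *
from scipy.optimize import least_squares
def fit(f,P,uv,x0):
    P=np.array(P,float);uv=np.array(uv,float)
    def W(x):
        c,s=np.cos(x[2]),np.sin(x[2]);return np.c_[x[0]+c*P[:,0]-s*P[:,1],x[1]+s*P[:,0]+c*P[:,1],P[:,2]]
    r=least_squares(lambda x:(proj(f,W(x))-uv).ravel(),x0);return r.x,np.round(r.fun.reshape(-1,2),1)
E
python3 - <<'E'
from fit import *
fp=np.load("w_printer.npy",allow_pickle=True).item();fs=np.load("w_stand.npy",allow_pickle=True).item()
c=lambda L:[(268+(x-400)/4,95+y/4) for x,y in L]
x,r=fit(fp,[[-.03,.028,.0415],[-.03,-.028,.0415],[3e-3,.0105,.054],[3e-3,-.0105,.054],[.031,.0205,.071],[.031,-.0205,.071],[-.03,0,.0415]],
 c([(688,297),(519,297),(634,403),(572,403),(666,499),(543,499),(602.5,297)]),[.57,.07,-.14])
print("printer",x,np.degrees(x[2]));print(r.tolist())
d=lambda L:[(270+x/4,140+y/4) for x,y in L]
x,r=fit(fs,[[.07,.0225,.08],[.07,.0045,.08],[.07,-.0045,.08],[.07,-.0225,.08]][::-1]+[[-.02,-.0225,.08],[-.02,.0225,.08]],d([(119,445),(182,445),(206,445),(270,445),(109,110),(272,110)]),[.6,-.15,0])
print("stand",x,np.degrees(x[2]),r.tolist())
print("handle top",onplane(fs,d([(193,304)]),.144), "col?",onplane(fs,d([(190,97),(190,30)]),.08))
# cross-check: printer in stand view
p=np.array([0.571,.07])
for t in("scene","top"):
    f=env.grab_frame(t)
    for n in("pick","tray"):
        print(t,n,[(np.round(q["xyz"],3).tolist(),round(q["score"],2)) for q in env.search_frame(f,n)][:2])
E
```

```text
printer [ 0.5634207   0.07155047 -0.13567244] -7.773458100403869
[[-0.6, 0.3], [0.4, 0.5], [0.1, -0.2], [0.1, -0.2], [-0.1, -0.4], [-0.2, -0.3], [0.2, 0.4]]
stand [ 0.59253458 -0.14749279  0.01025785] 0.5877316208837252 [[0.2, -4.0], [-0.7, -4.1], [0.7, -4.2], [-0.5, -4.3], [0.8, 7.5], [-0.5, 7.1]]
handle top [[ 0.59949856 -0.14751716  0.144     ]] col? [[ 0.5602605  -0.1480399   0.08      ]
 [ 0.54125027 -0.14805516  0.08      ]]
scene pick [([0.255, -0.435, 0.016], 0.63), ([0.606, -0.147, 0.109], 0.46)]
scene tray [([0.456, -0.331, -0.0], 0.58)]
top pick [([0.594, -0.147, 0.094], 0.62)]
top tray [([0.457, -0.331, 0.006], 0.66)]
```

Printer fit is sub-pixel. The prong tops run back to x=-37 (the column is flush), so the seat is at about (0.597,-0.1477) and the pick is about 2.5 mm ahead of it. Grasping and lifting the pick next.

```bash
python3 - <<'E'
from h import *
O=[-90,0,90.6]
env.goto([.5995,-.1475,.22],O)
env.gripper_to(.55)
print(env.move_straight([.5995,-.1475,.098],rate=.12,force_limit=5))
env.gripper_to(0,45)
s=env.read_state();print(s["position"],s["tool_rot"],s["opening"],s["force"])
print(env.move_straight([.5995,-.1475,.205],rate=.12,force_limit=8))
env.dwell(.2)
s=env.read_state();print(s["clock"],s["position"],s["tool_rot"],s["opening"],s["force"])
f=env.grab_frame("wrist");f["state"]=s;np.save("w_toe.npy",f,allow_pickle=True);cv2.imwrite("pics/w_toe.png",f["image"])
T=R.from_euler('xyz',s["tool_rot"],degrees=True).as_matrix();p=s["position"]
# tool: origin of pick at z_pick: TCP z .098 -> pick z=+18 at TCP; pick +x = -tool z
o=np.array([0,.018,0])
for b in(-.12,0,.12):
    Rb=R.from_euler('y',b).as_matrix()
    L=np.array([[0,0,0],[0,0,-.045],[.048,0,-.045],[.048,0,-.056]])@Rb.T
    t=o+np.c_[L[:,1],-L[:,2],-L[:,0]]
    print(b,np.round(proj(f,p+t@T.T),1).tolist())
i=f["image"][150:400,120:520];cv2.imwrite("pics/w_toe_c.png",cv2.resize(i,None,fx=2,fy=2,interpolation=cv2.INTER_CUBIC)[:500])
E
```

```text
False
[ 0.59961633 -0.14750207  0.09813397] [-9.00138562e+01  4.26110027e-03  9.06053655e+01] 0.17895205266385025 [0.15730417 0.28851445 0.44563637]
False
11.5833 [ 0.59918244 -0.14745668  0.20412807] [-8.99071076e+01 -4.84230141e-03  9.05999233e+01] 0.18008012269124452 [ 0.34081139 -0.32250909 -0.54118076]
-0.12 [[314.6, 245.3], [306.7, 217.2], [232.7, 220.3], [234.3, 214.7]]
0 [[314.6, 245.3], [314.9, 217.1], [242.3, 217.1], [245.4, 211.7]]
0.12 [[314.6, 245.3], [323.0, 217.2], [252.4, 214.4], [256.8, 209.2]]
```

View pics/w_toe_c.png

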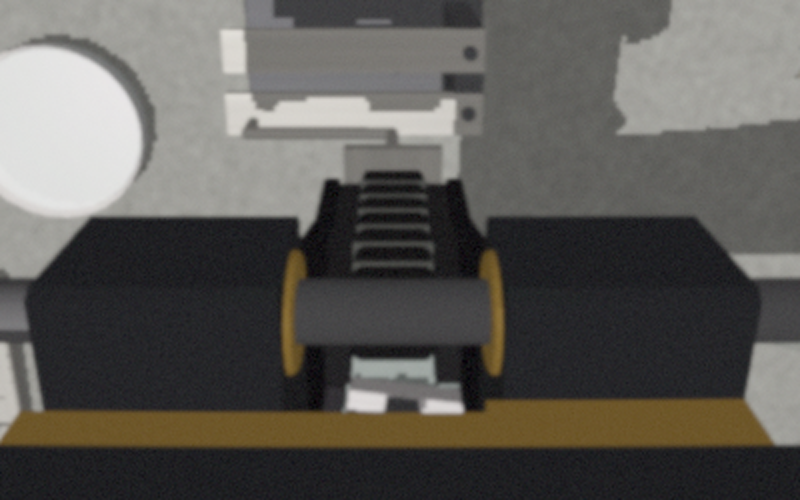

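The pick is held, with the collar at crop (393,160). The wire overlaps the prong edge and can't be read here, so I'll move it over the landing plate where the background is clean.

```bash
cat >> h.py <<'E'
PR=np.array([.56342,.07155]);PY=-7.773
def pw(x,y,z):
    c,s=np.cos(np.radians(PY)),np.sin(np.radians(PY));return np.array([PR[0]+c*x-s*y,PR[1]+s*x+c*y,z])
OP=[-90,0,90+PY]
E
python3 - <<'E'
from h import *
env.move_straight([.5995,-.1475,.25],rate=.25)
env.goto(pw(-.115,0,.25),OP)
env.move_straight(pw(-.115,0,.19),rate=.2); env.dwell(.3)
s=env.read_state();print(s["clock"],s["position"],s["tool_rot"],s["force"])
f=env.grab_frame("wrist");f["state"]=s;np.save("w_toe2.npy",f,allow_pickle=True)
T=R.from_euler('xyz',s["tool_rot"],degrees=True).as_matrix();p=s["position"]
o=np.array([0,.018,0])
for b in(-.12,0,.12):
    L=np.array([[0,0,0],[0,0,-.045],[.048,0,-.045],[.048,0,-.056]])@R.from_euler('y',b).as_matrix().T
    print(b,np.round(proj(f,p+(o+np.c_[L[:,1],-L[:,2],-L[:,0]])@T.T),1).tolist())
i=f["image"][150:270,200:360];cv2.imwrite("pics/t2.png",cv2.resize(i,None,fx=5,fy=5,interpolation=cv2.INTER_CUBIC))
E
```

```text
13.7917 [0.45009565 0.08733907 0.19103896] [-9.01065651e+01 -7.63798081e-02  8.22238626e+01] [ 0.21798386  0.96157566 -0.23737607]
-0.12 [[314.7, 245.4], [306.8, 217.4], [232.8, 220.4], [234.5, 214.8]]
0 [[314.7, 245.4], [315.0, 217.2], [242.5, 217.2], [245.6, 211.8]]
0.12 [[314.7, 245.4], [323.1, 217.3], [252.5, 214.5], [257.0, 209.3]]
```

View pics/t2.png

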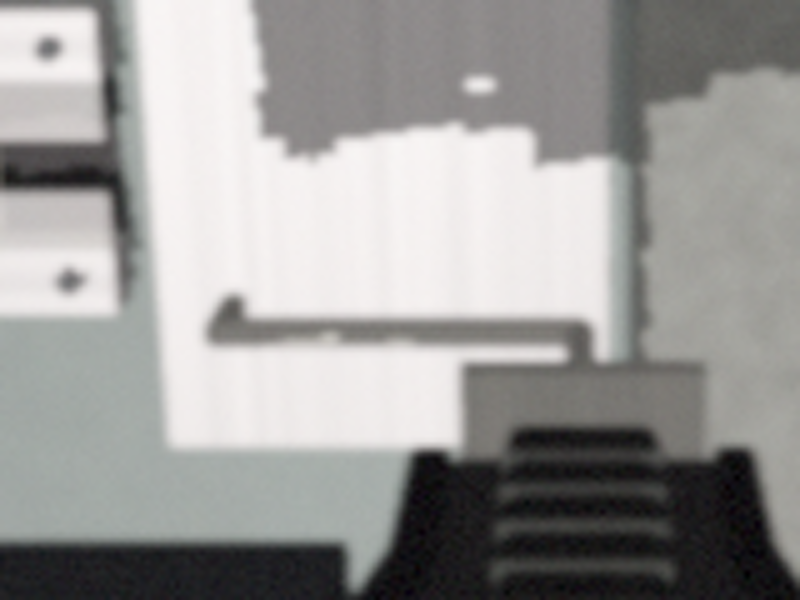

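The wire is clearly visible and practically straight (bend ≈ 0): toe corner at raw (244,216), bend at (316,216), toe tip at (247,210), slot centre at the mouth near (224,183). Next I check the lateral alignment with this same camera, then touch the plate for height.

```bash
python3 - <<'E'
from h import *
f=np.load("w_toe2.npy",allow_pickle=True).item();s=f["state"];p=s["position"]
print("slot pred mouth",proj(f,[pw(-.03,0,.0415),pw(-.03,.005,.0415),pw(-.03,-.005,.0415),pw(-.03,.028,.0415),pw(-.03,-.028,.0415)]).round(1).tolist(), "y obs inner 178..188; outer 151.5?/213")
hit=env.move_straight(pw(-.115,0,.112),rate=.1,force_limit=4);print(hit)
f0=np.array(env.read_state()["force"])
hit=env.move_straight(pw(-.115,0,.095),rate=.008,force_limit=2)
s=env.read_state();print(hit,s["clock"],s["position"],np.array(s["force"])-f0)
z=s["position"][2]
env.move_straight(pw(-.115,0,z+.009),rate=.05);env.dwell(.2)
s=env.read_state();print(z,s["position"],s["force"],s["tool_rot"])
f=env.grab_frame("wrist");f["state"]=s;np.save("w3.npy",f,allow_pickle=True)
i=f["image"][120:240,180:340];cv2.imwrite("pics/t3.png",cv2.resize(i,None,fx=5,fy=5,interpolation=cv2.INTER_CUBIC))
E
```

```text
slot pred mouth [[220.9, 183.6], [221.4, 189.0], [220.5, 178.2], [223.3, 213.3], [218.5, 152.5]] y obs inner 178..188; outer 151.5?/213
False
True 15.9333 [0.44945767 0.08707869 0.10348639] [-0.78730772 -1.07080254  5.35519471]
0.10348639466032666 [0.44920981 0.08698596 0.11224269] [ 0.46611284  0.79801313 -1.42511528] [-8.98655056e+01  7.71446247e-02  8.22035455e+01]
```

View pics/t3.png

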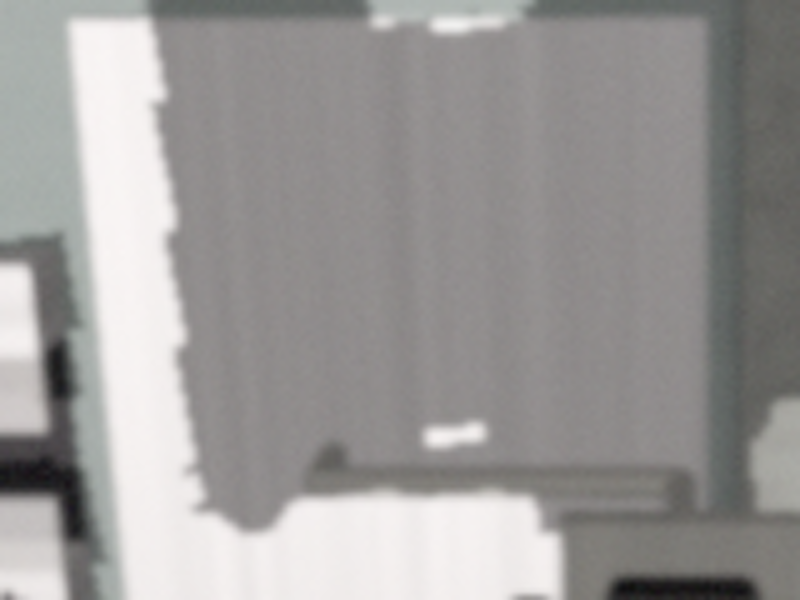

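```bash
python3 - <<'E'
from h import *
f=np.load("w3.npy",allow_pickle=True).item();s=f["state"]
c,sn=np.cos(np.radians(PY)),np.sin(np.radians(PY))
inv=lambda P:(np.array(P)[:,:2]-PR)@np.array([[c,-sn],[sn,c]])
print("toe tip in printer",inv(onplane(f,[(246.6,210.5)],.041)),"wire axis",inv(onplane(f,[(244,216.3),(315,216.3)],.052)),"slot obs",inv(onplane(f,[(191,213)],.0415)))
print("tcp",inv([s["position"]]))
print(proj(f,[pw(-.03,0,.0415),pw(-.03,.005,.0415),pw(-.03,-.005,.0415)]))
E
```

```text
toe tip in printer [[-0.06877307 -0.00220905]] wire axis [[-0.06905689 -0.00193651]
 [-0.1154236  -0.00186255]] slot obs [[-0.03073021 -0.00062957]]
tcp [[-0.11524848 -0.00015265]]
[[190.03078307 213.87215495]
 [190.78206586 220.74307886]
 [189.27255992 206.91897251]]
```

```bash
cat >> h.py <<'E'
def inv(P):
    c,s=np.cos(np.radians(PY)),np.sin(np.radians(PY));d=np.array(P)[:2]-PR;return np.array([c*d[0]+s*d[1],-s*d[0]+c*d[1],P[2]])
def st(f0=0):
    s=env.read_state();F=np.array(s["force"])-f0;c,n=np.cos(np.radians(PY)),np.sin(np.radians(PY))
    print(round(float(s["clock"]),2),"tcp_pr mm",np.round(inv(s["position"])*1e3,2),"F_pr",np.round([c*F[0]+n*F[1],-n*F[0]+c*F[1],F[2]],2));return s
E
python3 - <<'E'
from h import *
y=.0016;z=.1130
env.move_straight(pw(-.115,y,z),rate=.03);env.dwell(.2)
f0=np.array(env.read_state()["force"])
print(env.move_straight(pw(-.072,y,z),rate=.06,force_limit=3));st(f0)
h=env.move_straight(pw(-.02,y,z),rate=.035,force_limit=3);print(h);st(f0)
if not h:
    env.dwell(.2);f1=np.array(env.read_state()["force"])
    print(env.move_straight(pw(-.003,y,z),rate=.006,force_limit=1.8));s=st(f1)
E
```

```text
False
17.84 tcp_pr mm [-72.3    1.4  112.83] F_pr [-0.16  0.71  0.12]
False
19.48 tcp_pr mm [-20.19   1.58 113.02] F_pr [-0.86  0.91  0.91]
True
21.4 tcp_pr mm [-10.29   1.21 112.12] F_pr [ 0.34 -2.38  0.02]
```

```bash
python3 - <<'E'
from h import *
for i in range(4): env.dwell(.1);s=st()
f1=np.array(s["force"])
print(env.move_straight(pw(-.003,.0014,.113),rate=.006,force_limit=2.5));s=st(f1)
for i in range(3): env.dwell(.1);s=st(f1)
E
```

```text
21.5 tcp_pr mm [-10.69   1.04 111.65] F_pr [-0.18 -0.53 -1.45]
21.6 tcp_pr mm [-10.77   0.95 111.53] F_pr [ 0.01 -0.32 -0.1 ]
21.7 tcp_pr mm [-10.71   1.04 111.59] F_pr [ 0.43  0.16 -1.14]
21.8 tcp_pr mm [-10.67   1.04 111.65] F_pr [-0.14 -0.68 -0.62]
True
22.38 tcp_pr mm [ -9.98   0.74 111.2 ] F_pr [ 0.07  1.51 -0.93]
22.48 tcp_pr mm [-10.43   0.53 110.71] F_pr [-0.08  0.74 -0.1 ]
22.57 tcp_pr mm [-10.54   0.48 110.58] F_pr [-0.5   1.48 -0.02]
22.68 tcp_pr mm [-10.51   0.52 110.59] F_pr [ 0.01  0.09 -0.02]
```

```bash
cat >> h.py <<'E'
def favg(n=6):
    F=[];P=[]
    for i in range(n): env.dwell(.025);s=env.read_state();F.append(s["force"]);P.append(inv(s["position"]))
    F=np.mean(F,0);c,k=np.cos(np.radians(PY)),np.sin(np.radians(PY))
    return np.array([c*F[0]+k*F[1],-k*F[0]+c*F[1],F[2]]),np.mean(P,0)*1e3
E
python3 - <<'E'
from h import *
env.move_straight(pw(-.0115,.0014,.1130),rate=.03)
f0,p=favg(10);print(f0.round(2),p.round(2))
for x in np.arange(-.0105,-.005,.0006):
    env.move_straight(pw(x,.0014,.1130),rate=.02)
    f,p=favg(5);print(round(x*1e3,1),(f-f0).round(2),p.round(2))
    if f[0]-f0[0]<-1.5: break
print(env.read_state()["clock"])
E
```

```text
[ 0.21 -0.12 -0.63] [-11.51   1.44 113.05]
-10.5 [-0.26  0.04 -0.14] [-10.48   1.38 112.96]
-9.9 [-0.49  0.35 -0.13] [ -9.88   1.4  113.  ]
-9.3 [-0.44  0.5  -0.01] [ -9.34   1.37 112.98]
-8.7 [-1.98  0.16  0.83] [ -9.1    1.29 112.87]
24.675
```

```bash
python3 - <<'E'
from h import *
x=-.0100
env.move_straight(pw(x,.0014,.1130),rate=.03)
f0,p=favg(8);print(f0.round(2),p.round(2))
for z in [.1112,.1102,.1094,.1086,.1075,.106,.1048]:
    env.move_straight(pw(x,.0014,z),rate=.02)
    f,p=favg(5);print(round(z*1e3,1),(f-f0).round(2),p.round(2))
    if f[2]-f0[2]>1.6: break
print(env.read_state()["clock"])
E
```

```text
[ 0.24 -0.36 -0.86] [ -9.68   1.5  113.13]
111.2 [-0.26  0.06 -0.11] [-10.01   1.37 111.11]
110.2 [-0.21  0.45 -0.08] [-10.01   1.39 110.18]
109.4 [-0.21  0.91 -0.26] [-10.01   1.39 109.37]
108.6 [-0.12 -0.01  0.11] [-10.02   1.39 108.57]
107.5 [0.23 0.28 0.06] [-10.02   1.39 107.46]
106.0 [-0.58  0.28 -0.27] [-10.03   1.39 105.94]
104.8 [ 0.17  0.89 -0.11] [-10.01   1.38 104.78]
27.75
```

```bash
python3 - <<'E'
from h import *
z=.1048;y=.0014
f0,_=favg(5)
for x in [-.0110,-.012,-.013,-.0145]:
    h=env.move_straight(pw(x,y,z),rate=.012,force_limit=9)
    f,p=favg(3);print(round(x*1e3,1),h,(f-f0).round(2),p.round(2))
for x in [-.022,-.032,-.044]:
    h=env.move_straight(pw(x,y,z),rate=.014,force_limit=8)
    f,p=favg(3);print(round(x*1e3,1),h,(f-f0).round(2),p.round(2))
    if h: break
print(env.read_state()["clock"])
E
```

```text
-11.0 False [0.06 0.17 0.58] [-11.03   1.41 104.83]
-12.0 False [ 1.91 -0.32 -0.18] [-11.42   1.6  105.08]
-13.0 False [ 3.89 -0.16 -0.72] [-11.98   1.8  105.18]
-14.5 False [ 4.68  1.05 -0.87] [-13.94   1.74 105.07]
-22.0 False [4.59 0.06 1.29] [-21.94   1.44 104.98]
-32.0 False [4.92 0.44 0.48] [-31.7    1.52 104.95]
-44.0 False [0.09 0.5  2.42] [-45.57   0.76 104.28]
31.9833
```

```bash
python3 - <<'E'
from h import *
z=.1052;y=.0014
f0,_=favg(4)
for x in [-.07,-.094]:
    h=env.move_straight(pw(x,y,z),rate=.03,force_limit=6)
    f,p=favg(4);print(round(x*1e3,1),h,(f-f0).round(2),p.round(2))
env.move_straight(pw(-.0925,y,z),rate=.02)
env.move_straight(pw(-.0925,y,.20),rate=.15)
f=env.grab_frame("wrist");f["state"]=env.read_state();np.save("w4.npy",f,allow_pickle=True)
for t in("cassette","spare_top"):print(t,[(np.round(q["xyz"],4).tolist(),round(q["score"],2)) for q in env.search_frame(f,t)])
i=f["image"][0:300,100:500];cv2.imwrite("pics/t4.png",cv2.resize(i,None,fx=2,fy=2,interpolation=cv2.INTER_CUBIC))
print(env.read_state()["clock"])
E
```

```text
-70.0 False [ 0.91 -0.34 -2.53] [-69.85   1.44 105.19]
-94.0 False [ 0.74 -0.35 -2.09] [-93.84   1.46 105.21]
cassette [([0.4972, 0.074, 0.0351], 0.72)]
spare_top [([0.5809, 0.0706, 0.0301], 0.23)]
35.4333
```

View pics/t4.png

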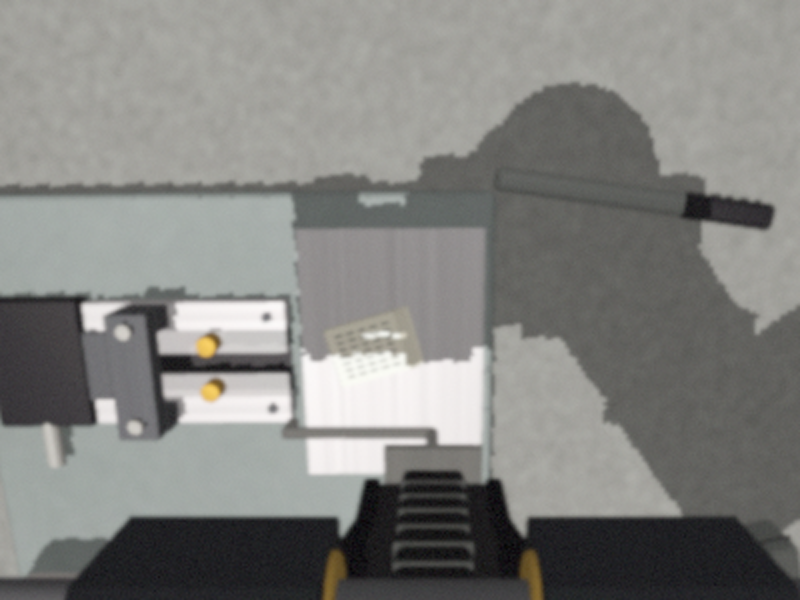

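The cassette is out on the landing plate, rotated about 16° (centre near crop (374,346)). The hook is clear. Now to hang the pick.

```bash
python3 - <<'E'
from h import *
f=np.load("w4.npy",allow_pickle=True).item()
for a in onplane(f,[(100+x/2,y/2) for x,y in[(326,334),(407,310),(422,360),(345,382),(374,346)]],.035): print((inv(a)*1e3).round(1))
X,Y=.5973,-.1475;O=[-90,0,90.6]
env.move_straight(pw(-.0925,.0014,.25),rate=.25)
env.goto([X,Y,.25],O)
print(env.move_straight([X,Y,.112],rate=.12,force_limit=5));st()
env.dwell(.1)
print(env.move_straight([X,Y,.0975],rate=.015,force_limit=3));s=st();print(s["position"],s["tool_rot"])
f=env.grab_frame("wrist");cv2.imwrite("pics/hang.png",cv2.resize(f["image"][150:400,120:520],None,fx=2,fy=2)[:500])
E
```

```text
[-47.2 -12.4  35. ]
[-84.5 -23.3  35. ]
[-91.2   0.1  35. ]
[-55.1  10.5  35. ]
[-69.1  -6.6  35. ]
False
38.12 tcp_pr mm [  63.83 -212.4   112.92] F_pr [-0.26  0.5  -0.38]
True
39.08 tcp_pr mm [  63.07 -212.47   98.11] F_pr [-0.31 -0.22  4.26]
[ 0.59716956 -0.14749796  0.09811148] [-8.99575304e+01  9.85179299e-03  9.06105178e+01]
```

View pics/hang.png

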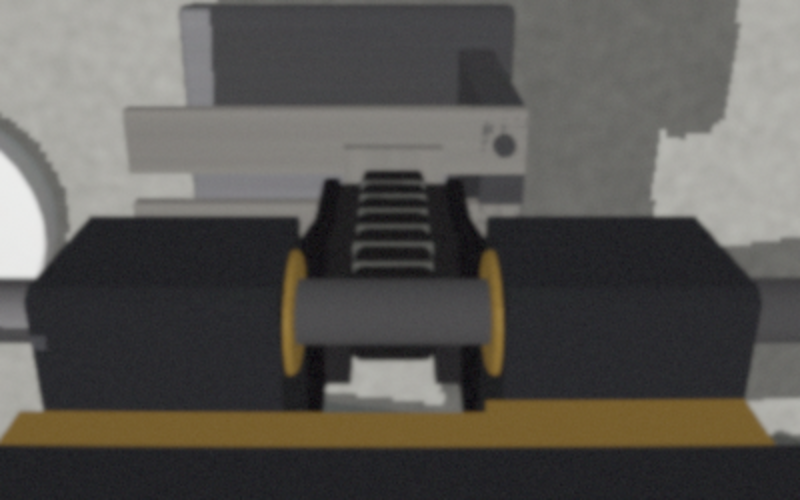

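The pick is seated: contact came at exactly the original height (98.1 mm). Next I release it and grasp the cassette across its 28 mm width.

```bash
python3 - <<'E'
from h import *
X,Y=.5973,-.1475
env.gripper_to(.5);env.move_straight([X,Y,.20],rate=.15)
f=env.grab_frame("wrist");cv2.imwrite("pics/hung.png",cv2.resize(f["image"][100:300,150:480],None,fx=2,fy=2))
O=[-90,0,8.4]
a=pw(-.0695,-.0063,0);c=np.array([np.cos(np.radians(98.4)),np.sin(np.radians(98.4)),0])*-.004
g=a+c
env.move_straight([X-.05,Y,.26],rate=.25)
env.goto([*g[:2],.16],O)
f=env.grab_frame("wrist");f["state"]=env.read_state();np.save("w5.npy",f,allow_pickle=True);cv2.imwrite("pics/hov.png",f["image"])
for t in("cassette",):
  for q in env.search_frame(f,t): print(t,(inv(q["xyz"])*1e3).round(1),q["score"])
env.gripper_to(.6,6)
st();print(g)
i1=cv2.imread("pics/hung.png");i2=f["image"][60:260,150:480];cv2.imwrite("pics/c2.png",np.vstack([i1,cv2.resize(i2,(660,400))])[:, :][::1] if 0 else cv2.resize(np.vstack([i1,cv2.resize(i2,(660,400))]),(495,600)))
E
```

```text
cassette [-65.6  -7.3  33.4] 0.65
43.51 tcp_pr mm [-68.35 -10.15 160.06] F_pr [ 0.04 -0.05  0.22]
[0.49429085 0.07075058 0.        ]
```

View pics/c2.png

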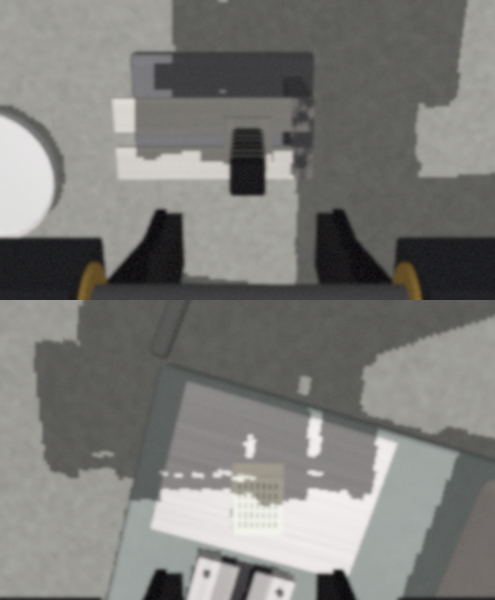

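The pick hangs upright. The cassette is square to the tool and centred between the fingers.

```bash
python3 - <<'E'
from h import *
g=[0.49429,0.07075]
print(env.move_straight([*g,.06],rate=.15,force_limit=5))
env.dwell(.1)
print(env.move_straight([*g,.0318],rate=.04,force_limit=4));st()
env.gripper_to(0,6)
s=st();print("open mm",s["opening"]*87)
env.move_straight([*g,.20],rate=.15)
s=st();print("open mm",s["opening"]*87)
f=env.grab_frame("top")
for t in("tray","tray_cassette"):
  print(t,[(np.round(q["xyz"],3).tolist(),round(q["score"],2)) for q in env.search_frame(f,t)][:3])
env.goto([.418,-.328,.16],[-90,0,-4.6])
f=env.grab_frame("wrist");f["state"]=env.read_state();np.save("w6.npy",f,allow_pickle=True);cv2.imwrite("pics/tray.png",f["image"])
s=st();print("open mm",s["opening"]*87)
E
```

```text
False
False
45.28 tcp_pr mm [-68.24 -10.07  31.84] F_pr [0.01 0.2  0.67]
45.84 tcp_pr mm [-68.29 -10.06  31.96] F_pr [0.55 0.24 0.83]
open mm 28.153732854962723
47.12 tcp_pr mm [-68.98 -10.42 199.05] F_pr [-0.16 -0.38 -0.15]
open mm 27.843310587328187
tray [([0.457, -0.331, 0.008], 0.91)]
tray_cassette [([0.506, -0.34, 0.009], 0.52)]
48.83 tcp_pr mm [ -89.4  -414.74  160.22] F_pr [-0.26 -0.06 -0.57]
open mm 28.254774171321074
```

View pics/tray.png

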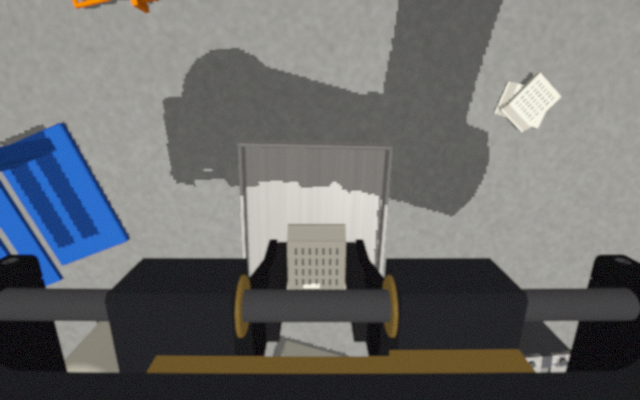

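The cassette is held (28 mm) and square with the tray, over its empty near half. Lowering now.

```bash
python3 - <<'E'
from h import *
g=[.418,-.328]
print(env.move_straight([*g,.03],rate=.12,force_limit=6));env.dwell(.1)
print(env.move_straight([*g,.0048],rate=.02,force_limit=2.5));st()
env.gripper_to(.45);st()
env.move_straight([*g,.2],rate=.15)
env.goto([.40,-.2,.35],[-90,0,-4.6])
f=env.grab_frame("top")
for t in("tray_cassette","pick","cassette"):
  print(t,[(np.round(q["xyz"],3).tolist(),round(q["score"],2)) for q in env.search_frame(f,t)][:4])
st()
a=cv2.resize(f["image"][180:300,340:440],None,fx=4,fy=4,interpolation=cv2.INTER_CUBIC)
b=cv2.resize(f["image"][130:250,190:290],None,fx=4,fy=4,interpolation=cv2.INTER_CUBIC)
cv2.imwrite("pics/end.png",np.hstack([a,b]))
E
```

```text
False
True
51.38 tcp_pr mm [ -90.17 -415.53    4.93] F_pr [1.12 0.46 4.71]
51.92 tcp_pr mm [ -91.05 -415.25    3.99] F_pr [ 0.45 -0.03  0.29]
tray_cassette []
pick [([0.257, -0.438, 0.02], 0.63), ([0.597, -0.147, 0.141], 0.39)]
cassette [([0.362, -0.152, 0.011], 0.31)]
54.39 tcp_pr mm [-125.35 -291.73  348.23] F_pr [0.33 0.03 0.51]
```

```bash
python3 - <<'E'
from h import *
env.goto([.40,-.32,.30],[-90,0,-4.6])
for n in("wrist","scene"):
  f=env.grab_frame(n)
  for t in("tray_cassette","cassette","tray","pick"):
    print(n,t,[(np.round(q["xyz"],3).tolist(),round(q["score"],2)) for q in env.search_frame(f,t)][:4])
  for q in env.trace(f,"tray_cassette")[:4]:
    m=q["mask"].astype(np.uint8); c=cv2.minAreaRect(cv2.findNonZero(m)); 
    print(" trace",np.round(onplane(f,cv2.boxPoints(c),.009)[:,:2],3).tolist(),round(q["score"],2))
print(env.read_state()["clock"])
E
```

```text
wrist tray_cassette [([0.515, -0.341, 0.009], 0.95)]
wrist cassette [([0.421, -0.328, 0.008], 0.68)]
wrist tray [([0.459, -0.334, 0.006], 0.85), ([0.548, -0.14, 0.01], 0.72)]
wrist pick [([0.249, -0.44, 0.015], 0.6)]
 trace [[0.523, -0.361], [0.485, -0.349], [0.493, -0.323], [0.532, -0.334]] 0.73
scene tray_cassette [([0.512, -0.345, 0.009], 0.69), ([0.362, -0.143, 0.009], 0.39)]
scene cassette [([0.421, -0.331, 0.004], 0.64)]
scene tray [([0.462, -0.332, 0.003], 0.79)]
scene pick [([0.633, 0.19, 0.107], 0.64), ([0.256, -0.438, 0.017], 0.53), ([0.601, -0.148, 0.11], 0.49)]
 trace [[0.483, -0.345], [0.497, -0.32], [0.538, -0.339], [0.524, -0.363]] 0.51
55.575
```

```bash
python3 -c "
from workcell import env
print(env.close_job(), env.read_state()['clock'])"
```

```text
the job is handed in; nothing more can be done
the job is handed in; nothing more can be done
```

I drew the jammed cassette out with the hook, hung the pick back in its stand, laid the cassette in the reject tray and handed the job in. The last clock reading was 55.6 s, against the 72 s limit.

- **Draw:** I found the pick's wire practically straight, touched the landing plate and the back stop to set height and depth, and lowered the toe into the gap behind the cassette. The pull read about 4–5 N, then dropped to under 1 N after roughly 30 mm. The highest reading on the printer was about 5.4 N, when the toe touched the plate.
- **Pick:** It touched down at the same height I had picked it up from (98.1 mm). A close-up after I released it showed it hanging upright on the prongs.
- **Cassette:** The wrist and scene cameras agree that it lies at about (0.421, -0.33) in the tray's empty half, at floor height. The other tray cassette is still at about (0.51, -0.34), where it started.

**Checks that failed or disagreed:**
- Two slow moves feeling for the back stop stopped early on noisy force readings. I repeated them in small steps with averaged forces.
- The top camera's detector found neither tray cassette after the placing.
- The picture viewer limit was used up, so I checked the final placing by detections rather than by eye.
- I did not re-check the other bystanders one by one.

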